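# Find and shim the soft foot of a rocking test fixture

### The arm

A 6-joint arm with a two-finger parallel gripper is mounted at the origin on a cart in front of the work surface, level with it; the furniture and walls round the work are solid. World frame = base frame: x ahead of the robot, y to its left, z up, the work surface at z = 0. Lengths are in m, angles in rad, forces in N, time in s.
With the tool pointing down it reaches from about 0.35 to 1 m from the base axis. Payload 7.1 kg.
Tool frame: the origin (TCP) lies midway between the tips of the shut fingers; the grasp point (between the pads) lies 19 mm behind it; z points along the fingers, y is the line along which they close (so a half turn about z gives the same grasp; the last joint's range is limited). The gripper opens to 85 mm and grips with 20 to 120 N. Pads are 22 mm wide; open, the fingers measure 114 mm over their backs; the gripper's body (76 mm by 85 mm) begins 54 mm behind the grasp point. The pads swing forward as they close: fully open they stand 13 mm farther back than shut.
Start: joints at [-1.139, 0.423, 1.63, -0, 1.089, -0.019], TCP at [0.272, -0.563, 0.231] pointing down, gripper open.
Joint ranges: [-3, 3], [-0.9, 2.11], [0.09, 2.58], [-1.31, 4.45], [0.11, 2.69], [-2.54, 2.54]. Speed limits (rad/s): [2.39, 2.39, 3.01, 3.14, 3.14, 3.14].

### API

Orientations are given as [roll, pitch, yaw] about the fixed x, y, z axes, in that order (R = Rz(yaw) Ry(pitch) Rx(roll)).
In Python, from rig import arm gives the robot as it stands.
- The arm moves only by the shell command python3 -m inch 'ROWS' [OPENING]. ROWS is a JSON object of lists of equal length, an entry for each row: "travel": the shift along the tool's x, y, z in m, a list of three; "yaw": the turn about the tool's z in degrees. In form: {"travel": [[x, y, z], ...], "yaw": [yaw, ...]}. A call has exactly 5 rows; each row is the pose to reach, as a shift and turn from the pose commanded when the call began, along the tool's axes at that moment; what a row does not reach only later rows make up. A row lasts 1/12 s, in which the tool goes at most 41.7 mm and 7.16 degrees, less where a joint would pass 70% of its speed; a pose out of reach is approached as far as the arm can. A call with a gripper value outside its range is refused whole. OPENING is the gripper command: -1 is shut, 1 is fully open, values between are in proportion, set as the call begins (- or left out, the last holds). The fingers move at their own pace and stop on an object; the grip force is fixed at half the most. Time passes only in rows, so rows that repeat a pose let the fingers close, or fill a call up. It gives the time, the measured TCP pose, the force, the opening and the grip force at its end, in the units of the state.
- arm.read_state(): the state, without advancing time (a new reading comes with each control period).
- arm.capture(name): name is "scene" or "side" or "wrist"; returns a dict with "color" (420x560x3 uint8, red, green, blue), "fx", "fy", "cx", "cy" (pixels), "R" (3x3) and "t" (3): a world point X has camera coordinates R X + t. Camera axes: x right, y down, z forward; pixel columns grow to the right and rows downward; lengths in m; the calibration is good to about 2 mm. A picture is of the moment at which its call begins. There is no depth.
- arm.sign_off(): hands the job in; it is judged then, once.
Trained networks look in a picture, given as the dict that the camera call returned (one of the last four; its "shot" number tells which), for a name from the list of things; names that differ only in an ending like _2 or _b are one class to them, and where a whole thing is asked for, a point or a joint stands for the part that bears it (a point fixed in the world has none). Each returns a list of dicts, best first, with "conf" (0 to 1); they miss things now and then, are a little off and sometimes report something else, mostly with a low value. They report only what shows in the picture. A call takes as long as a camera call. They do not tell look-alikes from the thing itself.
- arm.silhouettes(picture, thing): "region" (420x560 bool, what is visible of it) and "at" ([row, column] in pixels, amid what is visible of it).
- arm.mark_of(picture, thing): "at" ([row, column] in pixels: a listed point, or the origin of a listed thing).
The state is a dict: "time_s": time; "qpos": joint angles; "joint_velocities": joint speeds; "effort": joint torques, N m; "eef_pos": TCP position; "tool_rot": TCP orientation; "wrist_force": force on the tool from outside, world axes, zero at the start; "moment": the same for the moment, N m; "width": opening from 0.0 (shut) to 1.0 (fully open); "gripper_force": force on a finger pad.
Only numpy, scipy, OpenCV 4.12 (cv2) and the standard library are available. Lean on these libraries where they do the work, as an engineer would, in place of code of your own. Each camera call takes 0.05 s, during which the arm holds its last target. There are 200 camera calls.

### The job

The board test fixture rocks on its base because one of the two machined pads under its left-hand feet is low, which cannot be seen. Press down gently on the corners over these two feet to find the one that gives, slide the steel taper shim under that foot, thin end first along its pad, just until the fixture bears on all four feet and no foot is lifted, let go of it, and press on that corner once more to prove that it no longer gives. Do not shove the fixture, and leave the shim in place and everything else alone.

Things in the scene. Friction and masses are not known exactly. Their poses are not given: they have to be found in the camera images.
- fixture: board test fixture, 1.5 to 2.2 kg, standing loose on four domed feet of 9 mm radius at x -58 and +58, y -45 and +45 mm. Origin: centre, at foot-tip level; z up. Aluminium plate 148 x 122 mm (x, y), from z = 14 to 24 mm; on it a grey finned housing along the right (-y) edge, 74 mm high, and a black circuit board (x -36 to 36, y -25 to 60 mm), 42 mm high
- corner_front (a point): spot to press on the plate top over the left foot nearer to the robot (fixture x = -58, y = +45, z = 24 mm); nothing stands within 18 mm of it. Pressed with 8 N or more, the soft corner tips down until its foot meets the low pad and ends 1.5 to 4.5 mm lower than the firm one; it comes back up when let go, as the heavy housing keeps the fixture level
- corner_back (a point): spot to press on the plate top over the left foot farther from the robot (fixture x = +58, y = +45, z = 24 mm); otherwise as corner_front. Just one of the two corners is soft
- base: fixed steel base plate 170 x 215 x 8 mm (x, y, z) under the fixture, axes parallel to the fixture's, origin at the centre of its underside. The right feet stand on a fixed bar, the left feet on two pads
- pad_front (a point): point on the base under the front left foot, 18 mm over the bench: nominal pad top. The steel pad, 32 mm wide, runs along base y from 15 mm behind this point to 95 mm beyond it (+y), open to the left of the fixture. Its true top is 18 mm up or, if it is the low one, 2.2 to 4.2 mm lower
- pad_back (a point): the same point and pad under the back left foot. Just one of the two pads is low
- shim: loose steel taper shim, 70 g, 24 mm wide, flat underside. Origin on the underside beneath its grip; x points to the thin toe at x = +75 mm, tail at x = -13 mm, z up. 1.5 mm thick at the toe and 0.08 mm thicker per mm towards the tail. Grip block 22 x 18 mm (x, y) over the origin, 34 mm high; grasp it across its y faces
- shim_toe (a point): middle of the shim's thin toe edge, on the underside. Under the soft foot the shim begins to bear 9 to 37 mm behind the toe and then stays by friction; each N it carries takes about 0.9 N of push at its tail, besides 0.4 N to slide it. A push of about 2 N is right; beyond about 3.5 N another foot lifts
- gauge_block: bystander: drilled aluminium block 40 x 60 x 25 mm; origin at its underside
- tweezers: bystander: steel tweezers 16 x 132 x 10 mm
- screwdriver: bystander: small screwdriver 21 x 156 x 20 mm
- plug_key: bystander: plug-in key 18 x 54 x 9 mm
Mind the look-alikes: they are no part of the job. Leave any purple look-alike of the shim alone.

How it is judged:
On the way, in this order (a step that is already met when the one before it is completed fails the run):
1. a left-hand corner is pressed and the fixture rocks: the corner sinks by more than 1.2 mm under the fingers (contact force between the fingers and fixture above 2 N and distance of any of corner_front, corner_back from where it was at the start of the episode above 0.0012 m), for 0.1 s.
2. the shim stands under a left-hand foot, carries load of itself, and the fingers touch neither it nor the fixture (contact force between shim and fixture above 0.2 N and contact force between the fingers and shim below 0.05 N and contact force between the fingers and fixture below 0.05 N), for 0.2 s.
3. the corner over the shim is pressed again with more than 4 N and stays within 1.2 mm of its level height (contact force between the fingers and fixture above 4 N and ((contact force between shim and fixture_c0 above 1.5 N and distance of corner_front from where it was at the start of the episode below 0.0012 m) or (contact force between shim and fixture_c1 above 1.5 N and distance of corner_back from where it was at the start of the episode below 0.0012 m))), for 0.2 s.
At the end, for the whole second after the job is handed in: The shim lies flat on its pad under a left-hand foot and carries it (more than 0.15 N), every one of the fixture's four feet bears (more than 0.15 N each), the fixture is within 5 mm of where it stood, and all is at rest ((contact force between shim and fixture_c0 above 0.15 N or contact force between shim and fixture_c1 above 0.15 N) and contact force between each of fixture_c0, fixture_c1, fixture_c2, fixture_c3 and anything else above 0.15 N and distance of fixture from where it was at the start of the episode below 0.005 m and angle between shim's own z axis and vertical below 0.05 rad and linear speed of each of shim, fixture below 0.01 m/s); the robot touches nothing.
It fails at once if the fingers press on the fixture with more than 25 N (contact force between the fingers and fixture above 25 N).
It fails at once if the shim is driven in until it bears on the fixture with more than 25 N (contact force between shim and fixture above 25 N).
It fails at once if the fixture is shoved or lifted by more than 8 mm (distance of fixture from where it was at the start of the episode above 0.008 m).
It fails at once if the gauge block, tweezers, screwdriver or plug-in key is moved by more than 15 mm (distance of any of gauge_block, tweezers, screwdriver, plug_key from where it was at the start of the episode above 0.015 m).
It also fails if it takes over 72 s, if anything falls off the work surface, if the arm or the gripper's body presses on something with over 40 N, if the wrist force passes 120 N, or if a joint passes its speed limit or range.

## Working session

There is one attempt and no reset: what is moved stays moved. The work goes in short steps, Python scripts to look and compute and a shell command to move; the robot and the scene stay as the last step left them, time stands still between calls to the robot, and variables do not carry over. Pictures are saved under pics/ and viewed, at most 12 in all, crops included, and the job is handed in when it is done.

```bash
ls; mkdir -p pics; cat > h.py <<'E'
import numpy as np, cv2
from rig import arm
def save(p,n,box=None,k=1):
    c=p["color"][:,:,::-1]
    if box: c=c[box[0]:box[1],box[2]:box[3]]
    cv2.imwrite("pics/"+n,cv2.resize(c,None,fx=k,fy=k,interpolation=cv2.INTER_CUBIC))
def at_z(p,rc,z):
    d=np.array([(rc[1]-p["cx"])/p["fx"],(rc[0]-p["cy"])/p["fy"],1.])
    R,t=np.array(p["R"]),np.array(p["t"]); C=-R.T@t; w=R.T@d
    return C+w*(z-C[2])/w[2]
def proj(p,X):
    c=np.array(p["R"])@np.array(X)+np.array(p["t"]); return [p["fy"]*c[1]/c[2]+p["cy"],p["fx"]*c[0]/c[2]+p["cx"]]
E
python3 - <<'E'
from h import *
ps={n:arm.capture(n) for n in("scene","side")}
for n,p in ps.items():
    save(p,n+"0.png",k=1.4)
    for th,z in [("fixture",.018),("base",0),("corner_front",.042),("corner_back",.042),("pad_front",.018),("pad_back",.018),("shim",0),("shim_toe",0),("gauge_block",0),("tweezers",0),("screwdriver",0),("plug_key",0)]:
        print(n,th,[(np.round(m["at"]).tolist(),round(m["conf"],2),at_z(p,m["at"],z).round(4)[:2].tolist()) for m in arm.mark_of(p,th)[:3]])
print(arm.read_state())
E
```

```text
pics
scene fixture [([205.0, 364.0], 0.79, [0.4726, -0.1483])]
scene base [([210.0, 350.0], 0.96, [0.4941, -0.1131])]
scene corner_front [([212.0, 354.0], 0.71, [0.4251, -0.0781])]
scene corner_back [([208.0, 348.0], 0.68, [0.4504, -0.0726]), ([190.0, 340.0], 0.57, [0.548, -0.11])]
scene pad_front [([216.0, 355.0], 0.73, [0.4337, -0.089])]
scene pad_back [([198.0, 342.0], 0.9, [0.5399, -0.1135]), ([235.0, 194.0], 0.41, [0.5686, 0.3706])]
scene shim [([292.0, 141.0], 0.86, [0.4235, 0.5625]), ([248.0, 251.0], 0.71, [0.4603, 0.2408])]
scene shim_toe [([236.0, 246.0], 0.64, [0.5182, 0.232]), ([308.0, 110.0], 0.63, [0.4027, 0.6433])]
scene gauge_block [([224.0, 226.0], 0.56, [0.5995, 0.2577])]
scene tweezers [([234.0, 195.0], 0.52, [0.5953, 0.3575])]
scene screwdriver []
scene plug_key [([210.0, 356.0], 0.57, [0.4828, -0.1293]), ([223.0, 230.0], 0.51, [0.6006, 0.2462])]
side fixture [([164.0, 232.0], 0.83, [0.4752, -0.1503])]
side base []
side corner_front [([162.0, 252.0], 0.67, [0.4356, -0.0964])]
side corner_back []
side pad_front [([166.0, 256.0], 0.84, [0.4266, -0.0926]), ([162.0, 25
[... 503 characters left out ...]
5739, -0.2941])]
{'time_s': 1.3, 'qpos': array([-1.13901456e+00,  4.23108098e-01,  1.62990567e+00, -1.72391311e-06,
        1.08859319e+00, -1.89991593e-02]), 'joint_velocities': array([-0.00013649,  0.0011343 , -0.00183553,  0.00046898, -0.00080512,
        0.00120008]), 'effort': array([ 9.74908544e-04, -5.57337356e+01, -2.82141244e+01,  1.20765571e-05,
        7.70990973e-04, -2.41758067e-05]), 'eef_pos': array([ 0.27230849, -0.56253927,  0.23131177]), 'tool_rot': array([-3.14157832e+00,  1.25532773e-06,  4.50781727e-01]), 'wrist_force': array([ 0.3038485 , -0.68358553,  0.30886562]), 'moment': array([0.00906696, 0.01125679, 0.00608709]), 'gripper_force': 0.0, 'width': 0.9982195998292622}
```

View pics/scene0.png

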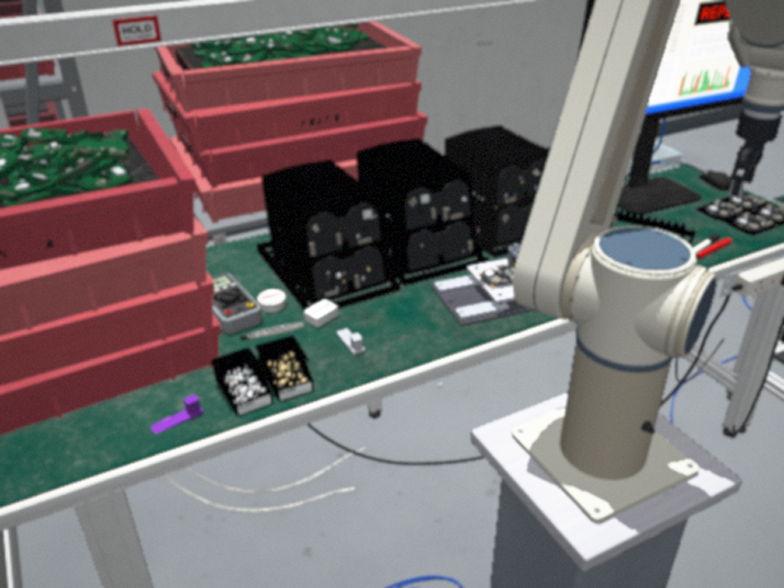

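View pics/side0.png

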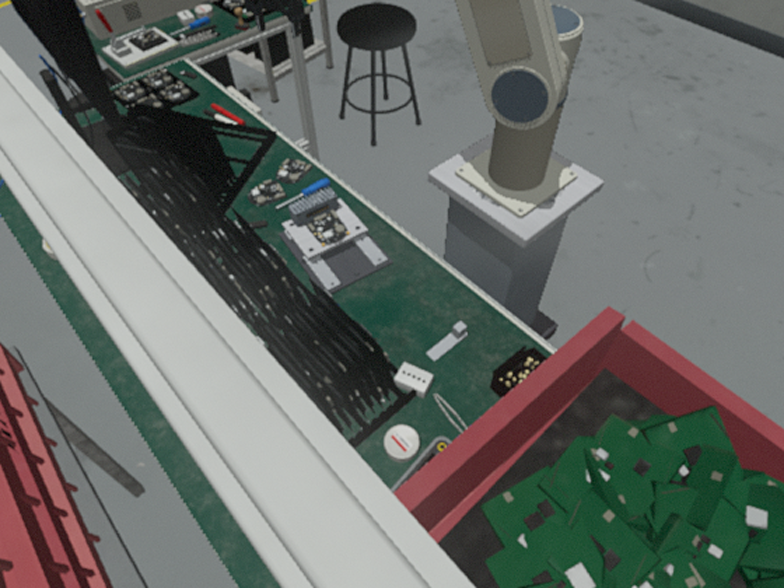

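The scene picture shows two shim candidates: a steel one with its grip at about (row 243, col 254) and a purple one at (288, 137). The steel one fits, since the task says to leave purple alone. The fixture is half hidden behind the arm. In the side picture it sits at about (165, 232), with its pads open towards the shim. I'm moving over the fixture, shutting the fingers on the way.

```bash
cat >> h.py <<'E'
def to(x,y,z,yaw=None):
    s=arm.read_state(); p=s["eef_pos"]; R=cv2.Rodrigues(np.zeros(3))[0]
    from scipy.spatial.transform import Rotation as Ro
    R=Ro.from_euler("xyz",s["tool_rot"]).as_matrix()
    a=s["tool_rot"][2]
    print("travel mm",(1000*R.T@(np.array([x,y,z])-p)).round(1), "yaw deg", None if yaw is None else round(-np.degrees((yaw-a+np.pi)%(2*np.pi)-np.pi),1),"t",round(s["time_s"],2))
E
python3 -m inch '{"travel":[[0.025,-0.025,-0.015],[0.05,-0.05,-0.03],[0.075,-0.075,-0.045],[0.1,-0.1,-0.06],[0.125,-0.125,-0.07]],"yaw":[-7,-14,-21,-28,-35]}' -1
python3 -c "
from h import *
to(.42,-.05,.32,1.38)"
```

```text
time_s: 1.72
eef_pos: [0.3308, -0.3944, 0.3027]
tool_rot: [3.14, 0.001, 1.067]
wrist_force: [1.0, -0.8, 0.2]
width: 0.303
gripper_force: 0.0
travel mm [344.7 -88.1 -17.6] yaw deg -17.9 t 1.72
```

```bash

python3 -m inch '{"travel":[[0.035,-0.01,-0.005],[0.07,-0.02,-0.01],[0.105,-0.03,-0.015],[0.14,-0.04,-0.017],[0.175,-0.045,-0.017]],"yaw":[-7,-14,-18,-18,-18]}'
python3 -c "
from h import *
to(.42,-.05,.32,1.38)"
```

```text
time_s: 2.13
eef_pos: [0.3761, -0.2191, 0.3191]
tool_rot: [3.14, 0.0, 1.376]
wrist_force: [0.7, -0.0, 0.1]
width: -0.001
gripper_force: 0.0
travel mm [174.4  10.3  -1. ] yaw deg -0.2 t 2.13
```

```bash

python3 -m inch '{"travel":[[0.035,0,0],[0.07,0,0],[0.105,0,0],[0.14,0,0],[0.14,0,0]],"yaw":[0,0,0,0,0]}'
python3 - <<'E'
from h import *
to(.42,-.05,.32,1.38)
p=arm.capture("wrist"); save(p,"w1.png",k=1.4)
for th,z in [("fixture",.018),("base",0),("corner_front",.042),("corner_back",.042),("pad_front",.018),("pad_back",.018)]:
        print(th,[(np.round(m["at"]).tolist(),round(m["conf"],2),at_z(p,m["at"],z).round(4)[:2].tolist()) for m in arm.mark_of(p,th)[:3]])
E
```

```text
time_s: 2.55
eef_pos: [0.404, -0.0789, 0.3186]
tool_rot: [3.141, -0.002, 1.38]
wrist_force: [-0.9, 0.1, -0.2]
width: 0.002
gripper_force: 0.0
travel mm [31.4 10.2 -1.4] yaw deg 0.0 t 2.55
fixture [([201.0, 336.0], 0.93, [0.479, -0.1463])]
base [([169.0, 333.0], 0.94, [0.483, -0.1036])]
corner_front [([173.0, 297.0], 0.79, [0.4297, -0.0911])]
corner_back [([171.0, 385.0], 0.75, [0.5436, -0.1097])]
pad_front [([170.0, 293.0], 0.61, [0.4262, -0.091])]
pad_back []
```

View pics/w1.png

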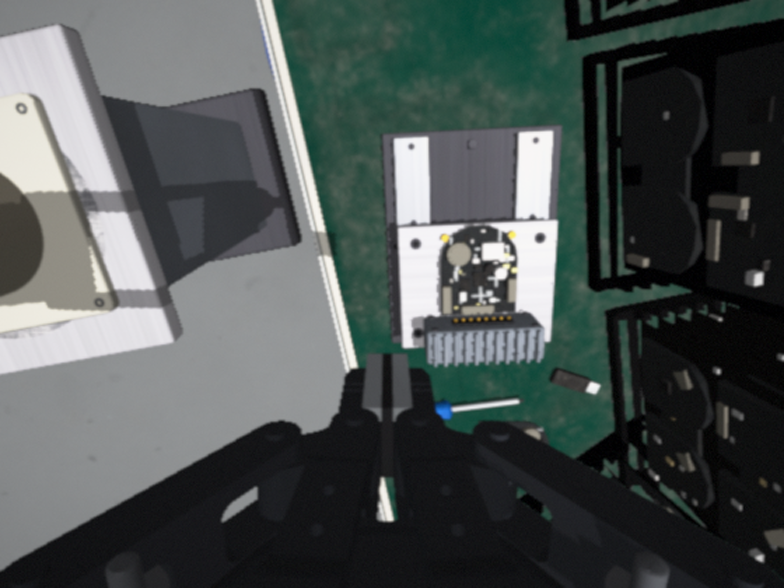

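The wrist view shows the fixture with screw dots over the left feet at viewed pixels (415, 243) and (540, 237). These agree with the network's corner points. The two pads run up the picture, away from the plate. The fixture's yaw is about -0.162. I'll press the front corner first.

```bash

python3 -m inch '{"travel":[[0,0.025,0.04],[-0.01,0.028,0.08],[-0.008,0.028,0.12],[-0.008,0.028,0.16],[-0.008,0.028,0.2]],"yaw":[-1.6,-1.6,-1.6,-1.6,-1.6]}'
python3 -c "
from h import *
to(.43,-.091,.05,1.409)"
```

```text
time_s: 3.32
eef_pos: [0.4293, -0.098, 0.1168]
tool_rot: [3.14, 0.0, 1.401]
wrist_force: [-0.0, 0.1, -0.2]
width: 0.002
gripper_force: 0.0
travel mm [ 7.  -0.6 66.8] yaw deg -0.4 t 3.32
```

```bash

python3 -m inch '{"travel":[[0.007,0,0.03],[0.007,0,0.055],[0.007,0,0.066],[0.007,0,0.068],[0.007,0,0.069]],"yaw":[0,0,0,0,0]}'
python3 -m inch '{"travel":[[0,0,0.001],[0,0,0.002],[0,0,0.003],[0,0,0.004],[0,0,0.004]],"yaw":[0,0,0,0,0]}'
python3 -c "
from h import *
to(.43,-.091,.042,1.409)"
```

```text
time_s: 3.73
eef_pos: [0.4302, -0.0906, 0.0487]
tool_rot: [-3.14, -0.0, 1.402]
wrist_force: [0.6, 0.3, 0.8]
width: 0.002
gripper_force: 0.0
time_s: 4.15
eef_pos: [0.4309, -0.0899, 0.0458]
tool_rot: [3.14, 0.0, 1.404]
wrist_force: [-0.3, -0.1, -0.9]
width: 0.001
gripper_force: 0.0
travel mm [-1.2 -0.7  3.8] yaw deg -0.3 t 4.15
```

```bash

python3 -m inch '{"travel":[[0,0,0.001],[0,0,0.002],[0,0,0.002],[0,0,0.002],[0,0,0.002]],"yaw":[0,0,0,0,0]}'
python3 -m inch '{"travel":[[0,0,0.001],[0,0,0.001],[0,0,0.001],[0,0,0.001],[0,0,0.001]],"yaw":[0,0,0,0,0]}'
python3 -m inch '{"travel":[[0,0,0.001],[0,0,0.001],[0,0,0.001],[0,0,0.001],[0,0,0.001]],"yaw":[0,0,0,0,0]}'
```

```text
time_s: 4.57
eef_pos: [0.4305, -0.0898, 0.0433]
tool_rot: [-3.141, -0.0, 1.404]
wrist_force: [-0.0, 1.1, -0.2]
width: -0.002
gripper_force: 0.0
time_s: 4.98
eef_pos: [0.4306, -0.0898, 0.0423]
tool_rot: [-3.142, -0.0, 1.404]
wrist_force: [0.2, 0.3, 0.2]
width: -0.0
gripper_force: 0.0
time_s: 5.4
eef_pos: [0.4308, -0.0899, 0.0416]
tool_rot: [3.141, -0.0, 1.404]
wrist_force: [-0.2, 0.7, 4.8]
width: 0.002
gripper_force: 2.7
```

```bash

python3 -m inch '{"travel":[[0,0,0.0005],[0,0,0.0005],[0,0,0.0005],[0,0,0.0005],[0,0,0.0005]],"yaw":[0,0,0,0,0]}'
python3 -m inch '{"travel":[[0,0,0.0005],[0,0,0.0005],[0,0,0.0005],[0,0,0.0005],[0,0,0.0005]],"yaw":[0,0,0,0,0]}'
```

```text
time_s: 5.82
eef_pos: [0.4308, -0.0898, 0.0414]
tool_rot: [3.141, -0.0, 1.404]
wrist_force: [-2.1, 0.7, 11.7]
width: -0.002
gripper_force: 5.7
time_s: 6.23
eef_pos: [0.4308, -0.0898, 0.0412]
tool_rot: [3.141, -0.0, 1.404]
wrist_force: [-3.6, 2.2, 18.7]
width: -0.0
gripper_force: 9.0
```

The front corner is firm: 19 N with no sinking. Next is the back corner.

```bash

python3 -m inch '{"travel":[[0,0,-0.01],[0,0,-0.025],[0,0.03,-0.025],[0,0.07,-0.025],[0,0.1,-0.025]],"yaw":[0,0,0,0,0]}'
python3 -c "
from h import *
to(.5436,-.1085,.043,1.409)"
```

```text
time_s: 6.65
eef_pos: [0.5319, -0.107, 0.0664]
tool_rot: [3.139, 0.0, 1.404]
wrist_force: [0.9, -0.5, 0.9]
width: -0.003
gripper_force: 0.0
travel mm [ 0.5 11.7 23.4] yaw deg -0.3 t 6.65
```

```bash

python3 -m inch '{"travel":[[0,0.012,0],[0,0.013,0.012],[0,0.013,0.02],[0,0.013,0.022],[0,0.013,0.022]],"yaw":[0,0,0,0,0]}'
python3 -m inch '{"travel":[[0,0,0.001],[0,0,0.002],[0,0,0.003],[0,0,0.003],[0,0,0.003]],"yaw":[0,0,0,0,0]}'
python3 -m inch '{"travel":[[0,0,0.0005],[0,0,0.001],[0,0,0.001],[0,0,0.001],[0,0,0.001]],"yaw":[0,0,0,0,0]}'
```

```text
time_s: 7.07
eef_pos: [0.5395, -0.1081, 0.0419]
tool_rot: [-3.138, -0.0, 1.404]
wrist_force: [0.5, 0.7, 0.5]
width: -0.0
gripper_force: 0.0
time_s: 7.48
eef_pos: [0.541, -0.1083, 0.0406]
tool_rot: [-3.14, -0.0, 1.404]
wrist_force: [-2.2, 1.4, 5.1]
width: -0.002
gripper_force: 2.6
time_s: 7.9
eef_pos: [0.5413, -0.1082, 0.0398]
tool_rot: [-3.141, -0.0, 1.404]
wrist_force: [-2.5, 2.4, 5.6]
width: 0.005
gripper_force: 2.8
```

```bash

python3 -m inch '{"travel":[[0,0,0.0005],[0,0,0.001],[0,0,0.001],[0,0,0.001],[0,0,0.001]],"yaw":[0,0,0,0,0]}'
python3 -m inch '{"travel":[[0,0,0.0005],[0,0,0.001],[0,0,0.001],[0,0,0.001],[0,0,0.001]],"yaw":[0,0,0,0,0]}'
```

```text
time_s: 8.32
eef_pos: [0.5414, -0.1081, 0.0393]
tool_rot: [-3.141, -0.001, 1.404]
wrist_force: [-3.0, 3.5, 10.8]
width: 0.0
gripper_force: 5.6
time_s: 8.73
eef_pos: [0.5415, -0.108, 0.039]
tool_rot: [-3.141, -0.001, 1.404]
wrist_force: [-6.1, 5.2, 19.1]
width: 0.0
gripper_force: 9.7
```

The back corner sinks about 2.2 mm, so it is the soft one. I'm lifting off and heading for the steel shim.

```bash

python3 -m inch '{"travel":[[0,0,-0.02],[0,0,-0.06],[0.02,0,-0.1],[0.06,-0.02,-0.12],[0.1,-0.03,-0.14]],"yaw":[0,0,0,0,0]}' 1
python3 -m inch '{"travel":[[0.035,-0.015,-0.01],[0.07,-0.03,-0.02],[0.1,-0.045,-0.03],[0.12,-0.06,-0.03],[0.12,-0.06,-0.03]],"yaw":[0,0,0,0,0]}'
python3 - <<'E'
from h import *
p=arm.capture("wrist"); save(p,"w2.png",k=1.4)
for th,z in [("shim",0),("shim_toe",0),("tweezers",0),("gauge_block",0)]:
        print(th,[(np.round(m["at"]).tolist(),round(m["conf"],2),at_z(p,m["at"],z).round(4)[:2].tolist()) for m in arm.mark_of(p,th)[:3]])
m=arm.silhouettes(p,"shim"); print([(x["conf"],x["at"],x["region"].sum()) for x in m])
E
```

```text
time_s: 9.15
eef_pos: [0.5303, -0.0172, 0.1736]
tool_rot: [3.139, -0.0, 1.401]
wrist_force: [0.2, 0.9, -0.4]
width: 0.711
gripper_force: 0.0
time_s: 9.57
eef_pos: [0.4894, 0.1144, 0.2021]
tool_rot: [3.141, -0.001, 1.407]
wrist_force: [-0.5, -0.0, 0.4]
width: 1.0
gripper_force: 0.0
shim [([63.0, 215.0], 0.57, [0.4499, 0.2384])]
shim_toe [([54.0, 287.0], 0.71, [0.5208, 0.2352])]
tweezers []
gauge_block [([21.0, 348.0], 0.56, [0.582, 0.254])]
[(0.67, [60.0, 239.1], np.int64(2563))]
```

View pics/w2.png

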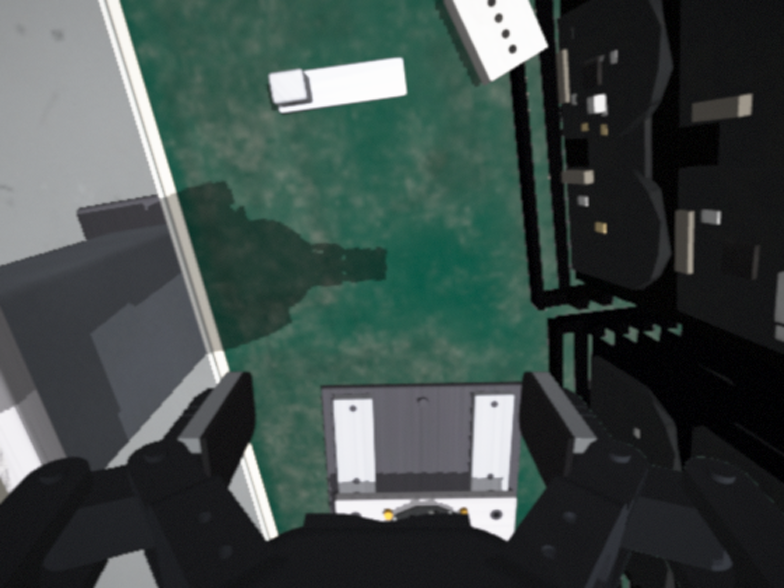

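The wrist view shows the steel shim enlarged. Its grip block is at viewed pixels (290, 87) and its thin toe at (406, 78). It is plain steel, unlike the purple one, so it is the right part. The gauge block is at (495, 35), well clear.

```bash
python3 - <<'E'
from h import *
p=arm.capture("wrist"); r=p["color"]
f=lambda u,v,z: at_z(p,[v/1.4,u/1.4],z)[:2]
B=np.mean([f(269,72,.034),f(304,69,.034),f(312,101,.034),f(277,106,.034)],0)
T=np.mean([f(404,59,.0015),f(407,96,0)],0)
print(B,T,np.linalg.norm(T-B),"side a",np.arctan2(*(f(404,59,.0015)-f(304,67,.0078))[::-1]),np.arctan2(*(f(407,96,0)-f(281,111,0))[::-1]))
d=T-B; a=np.arctan2(d[1],d[0]);print("yaw",a)
to(B[0],B[1],.15,a+np.pi)
E
```

```text
[0.45152233 0.23119849] [0.52531897 0.22880309] 0.07383550831112182 side a -0.07916533090005573 -0.057297392466365706
yaw -0.032448123928778064
travel mm [112.6 -59.7  51.1] yaw deg -97.8 t 9.92
```

```bash

python3 -m inch '{"travel":[[0.025,-0.015,0],[0.05,-0.03,0],[0.075,-0.045,0],[0.1,-0.055,0],[0.113,-0.06,0]],"yaw":[-7,-14,-21,-28,-35]}'
python3 -m inch '{"travel":[[0,0,0.01],[0,0,0.02],[0,0,0.03],[0,0,0.04],[0,0,0.04]],"yaw":[-7,-14,-21,-28,-35]}'
python3 -m inch '{"travel":[[0,0,0],[0,0,0],[0,0,0],[0,0,0],[0,0,0]],"yaw":[-7,-14,-21,-26.6,-26.6]}'
python3 - <<'E'
from h import *
to(.4515,.2315,.1,3.09)
p=arm.capture("wrist"); save(p,"w3.png",k=1.4)
for th in("shim","shim_toe"): print(th,[(np.round(m["at"]).tolist(),round(m["conf"],2),at_z(p,m["at"],0).round(4)[:2].tolist()) for m in arm.mark_of(p,th)[:3]])
E
```

```text
time_s: 10.33
eef_pos: [0.4505, 0.2339, 0.2012]
tool_rot: [3.142, -0.0, 2.02]
wrist_force: [0.6, -0.8, -0.2]
width: 1.004
gripper_force: 0.0
time_s: 10.75
eef_pos: [0.4502, 0.2313, 0.1594]
tool_rot: [-3.139, -0.002, 2.63]
wrist_force: [-0.5, 0.4, -0.0]
width: 0.998
gripper_force: 0.0
time_s: 11.17
eef_pos: [0.4513, 0.2318, 0.1611]
tool_rot: [-3.141, -0.0, 3.092]
wrist_force: [0.8, -0.3, 0.2]
width: 1.001
gripper_force: 0.0
travel mm [-0.2 -0.3 61.1] yaw deg 0.1 t 11.17
shim [([182.0, 285.0], 0.93, [0.445, 0.2403])]
shim_toe [([256.0, 282.0], 0.82, [0.5226, 0.2339])]
```

View pics/w3.png

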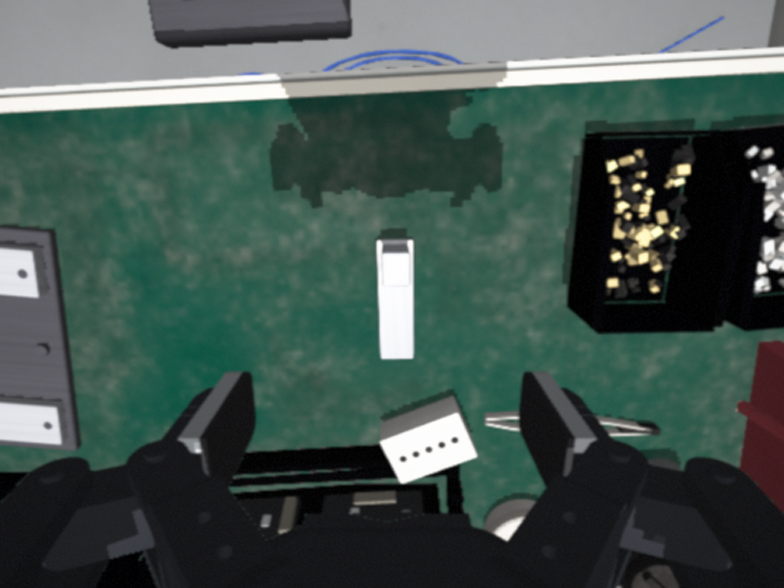

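```bash
python3 - <<'E'
from h import *
p=arm.capture("wrist")
f=lambda u,v,z: at_z(p,[v/1.4,u/1.4],z)[:2]
B=np.mean([f(383,251,.034),f(411,251,.034),f(410,287,.034),f(382,287,.034)],0)
T=f(396.5,358,.001); d=T-B; a=np.arctan2(d[1],d[0])
print(B,T,np.linalg.norm(d),a); to(B[0],B[1],.012,a+np.pi)
E
```

```text
[0.44631293 0.23843174] [0.52187528 0.23548051] 0.075619958370051 -0.039036991461018355
travel mm [  5.1   6.  149.2] yaw deg -0.9 t 11.37
```

```bash

python3 -m inch '{"travel":[[0.005,0.007,0.035],[0.005,0.007,0.07],[0.005,0.007,0.1],[0.005,0.007,0.11],[0.005,0.007,0.11]],"yaw":[0,0,0,0,0]}'
python3 - <<'E'
from h import *
p=arm.capture("wrist"); save(p,"w4.png",k=1.4)
to(.446,.239,.012,3.09)
for th in("shim","shim_toe"): print(th,[(np.round(m["at"]).tolist(),round(m["conf"],2),at_z(p,m["at"],0).round(4)[:2].tolist()) for m in arm.mark_of(p,th)[:3]])
print("proj block top ctr for (.446,.239):",proj(p,[.446,.239,.034]))
E
```

```text
time_s: 11.78
eef_pos: [0.4446, 0.2388, 0.0491]
tool_rot: [-3.139, -0.005, 3.088]
wrist_force: [0.1, 0.1, 0.6]
width: 1.0
gripper_force: 0.0
travel mm [-0.3 -0.4 38.8] yaw deg -0.1 t 11.83
shim [([234.0, 276.0], 0.76, [0.4459, 0.2384])]
shim_toe [([336.0, 278.0], 0.75, [0.5226, 0.2357])]
proj block top ctr for (.446,.239): [np.float64(257.432934790016), np.float64(276.53164100337136)]
```

View pics/w4.png

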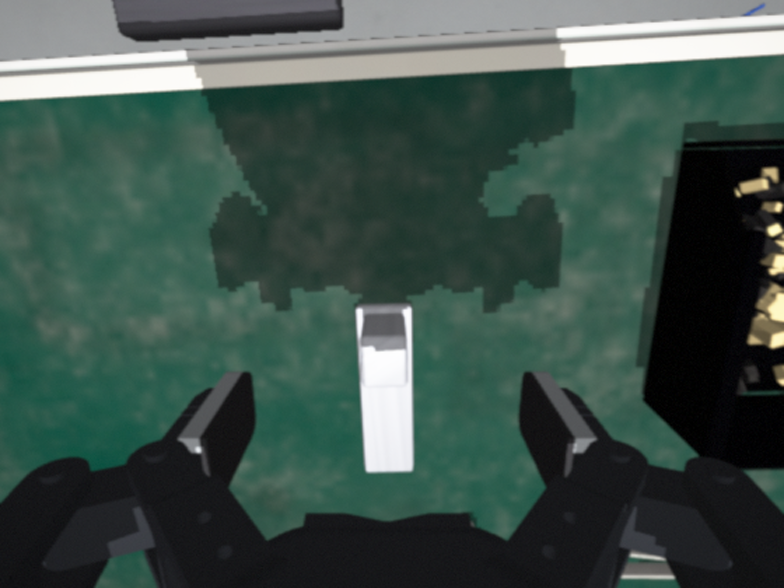

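The near view shows the grip block centred between the open fingers, at viewed pixels (384, 360), with the toe at (389, 470). The alignment is good, so I'm descending and gripping.

```bash

python3 -m inch '{"travel":[[0,0,0.02],[0,0,0.032],[0,0,0.037],[0,0,0.037],[0,0,0.037]],"yaw":[-0.5,-0.8,-0.8,-0.8,-0.8]}'
python3 -m inch '{"travel":[[0,0,0],[0,0,0],[0,0,0],[0,0,0],[0,0,0]],"yaw":[0,0,0,0,0]}' -1
python3 -m inch '{"travel":[[0,0,0],[0,0,0],[0,0,0],[0,0,0],[0,0,0]],"yaw":[0,0,0,0,0]}'
```

```text
time_s: 12.35
eef_pos: [0.4464, 0.2398, 0.0147]
tool_rot: [3.142, 0.0, 3.103]
wrist_force: [-0.8, -0.4, 0.2]
width: 1.005
gripper_force: 0.0
time_s: 12.77
eef_pos: [0.4463, 0.2398, 0.0146]
tool_rot: [3.141, 0.0, 3.104]
wrist_force: [0.1, 0.5, -0.8]
width: 0.304
gripper_force: 0.0
time_s: 13.18
eef_pos: [0.4463, 0.2398, 0.0147]
tool_rot: [3.141, 0.0, 3.104]
wrist_force: [-1.0, -1.0, 4.7]
width: 0.192
gripper_force: 59.1
```

Gripped. Now I lift and turn the shim to point along the pad.

```bash

python3 -m inch '{"travel":[[0,0,-0.015],[0,0,-0.04],[0,0,-0.065],[0,0,-0.09],[0,0,-0.1]],"yaw":[0,5,12,19,26]}'
python3 -m inch '{"travel":[[0,0,0],[0,0,0],[0,0,0],[0,0,0],[0,0,0]],"yaw":[7,14,21,28,35]}'
python3 -m inch '{"travel":[[0,0,0],[0,0,0],[0,0,0],[0,0,0],[0,0,0]],"yaw":[7,14,21,28,35]}'
python3 -c "
from h import *
to(.559,-.016,.1,1.409)"
```

```text
time_s: 13.6
eef_pos: [0.4474, 0.2404, 0.1171]
tool_rot: [3.139, 0.002, 2.644]
wrist_force: [0.2, 0.5, -0.4]
width: 0.197
gripper_force: 58.5
time_s: 14.02
eef_pos: [0.446, 0.2397, 0.1143]
tool_rot: [-3.141, -0.0, 2.033]
wrist_force: [-0.5, -0.0, -0.0]
width: 0.193
gripper_force: 58.5
time_s: 14.43
eef_pos: [0.446, 0.2397, 0.1142]
tool_rot: [-3.141, 0.0, 1.422]
wrist_force: [0.7, 0.2, -0.7]
width: 0.194
gripper_force: 58.5
travel mm [-236.1  149.6   14.2] yaw deg 0.8 t 14.43
```

```bash

python3 -m inch '{"travel":[[-0.025,0.02,0],[-0.055,0.04,0],[-0.085,0.06,0],[-0.115,0.08,0],[-0.14,0.1,0]],"yaw":[0.8,0.8,0.8,0.8,0.8]}'
python3 -m inch '{"travel":[[-0.02,0.015,0.01],[-0.045,0.03,0.014],[-0.07,0.045,0.014],[-0.085,0.05,0.014],[-0.085,0.05,0.014]],"yaw":[0,0,0,0,0]}'
python3 - <<'E'
from h import *
p=arm.capture("wrist"); save(p,"w5.png",k=1.4)
to(.559,-.016,.03,1.409)
for th,z in (("shim",.087),("shim_toe",.087),("pad_back",.018),("pad_front",.018),("corner_back",.042),("corner_front",.042),("fixture",.018)): print(th,[(np.round(m["at"]).tolist(),round(m["conf"],2),at_z(p,m["at"],z).round(4)[:2].tolist()) for m in arm.mark_of(p,th)[:3]])
E
```

```text
time_s: 14.85
eef_pos: [0.5254, 0.085, 0.1142]
tool_rot: [-3.141, 0.0, 1.414]
wrist_force: [0.2, 0.6, -0.7]
width: 0.196
gripper_force: 58.7
time_s: 15.27
eef_pos: [0.5622, -0.0077, 0.1001]
tool_rot: [3.141, 0.0, 1.411]
wrist_force: [-0.4, 0.5, -0.8]
width: 0.192
gripper_force: 58.7
travel mm [-10.   -0.8  70. ] yaw deg 0.1 t 15.32
shim [([255.0, 277.0], 0.72, [0.5634, -0.0067])]
shim_toe [([371.0, 276.0], 0.81, [0.5508, -0.081])]
pad_back []
pad_front []
corner_back []
corner_front []
fixture []
```

View pics/w5.png

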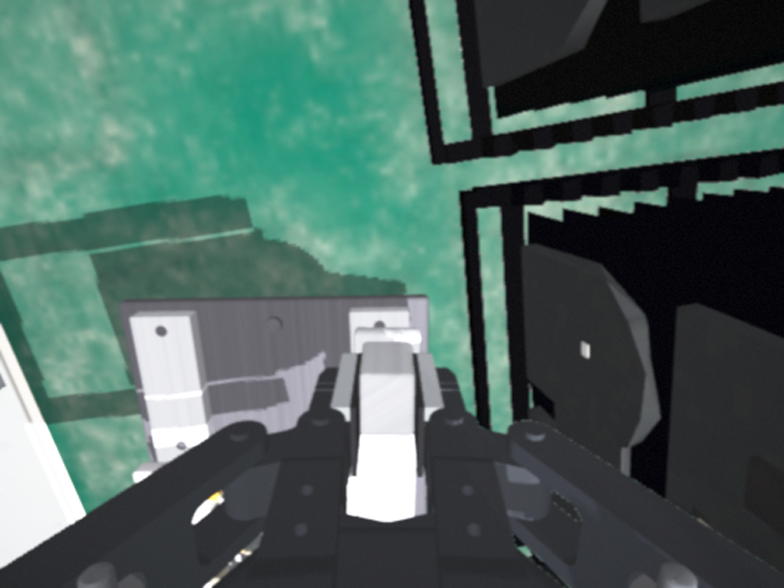

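In this view the shim is held straight. The back pad's open end spans viewed columns 349 to 411 at row 310, and the front pad's spans 131 to 196 at row 316. I'm computing the pad line from these.

```bash
python3 - <<'E'
from h import *
p=arm.capture("wrist")
f=lambda u,v,z: at_z(p,[v/1.4,u/1.4],z)[:2]
fl,fr=f(131,317,.018),f(196,313,.018)
a=f(161,331,.018)
for z in (.018,.0155):
    bl,br,b=f(349,310,z),f(411,308,z),f(379,326,z)
    d=b-a; E=(bl+br)/2; ef=(fl+fr)/2; d2=E-ef
    print(z,"end",E,"bolt",b,"w",np.linalg.norm(br-bl),np.linalg.norm(fr-fl),"sp",np.linalg.norm(d),np.linalg.norm(d2),"yaw",np.arctan2(d[1],d[0]),np.arctan2(d2[1],d2[0]))
yh=np.array([.1613,.987]); print("F",E-.095*yh)
E
```

```text
0.018 end [ 0.55764554 -0.00766599] bolt [ 0.55562359 -0.01703607] w 0.03253544482638882 0.034606248973229725 sp 0.1160994083429879 0.11404520888982639 yaw -0.12956995252477602 -0.12476394053616202
0.0155 end [ 0.55747222 -0.00854161] bolt [ 0.5554278  -0.01801583] w 0.03289702879086517 0.034606248973229725 sp 0.11603613571363891 0.11398567963564137 yaw -0.1381608606152498 -0.13257540139423035
F [ 0.54214872 -0.10230661]
```

```bash

python3 -m inch '{"travel":[[0,-0.004,0.02],[0,-0.004,0.045],[0,-0.004,0.06],[0,-0.004,0.066],[0,-0.004,0.067]],"yaw":[-0.8,-0.8,-0.8,-0.8,-0.8]}'
python3 -c "
from h import *
to(.5583,-.007,.03,1.423)"
```

```text
time_s: 16.13
eef_pos: [0.5565, -0.0038, 0.0322]
tool_rot: [-3.139, 0.0, 1.429]
wrist_force: [0.1, 0.0, -1.2]
width: 0.195
gripper_force: 58.8
travel mm [-2.9  2.2  2.2] yaw deg 0.3 t 16.13
```

```bash

python3 -m inch '{"travel":[[0,0,0.0005],[0,0,0.001],[0,0,0.001],[0,0,0.001],[0,0,0.001]],"yaw":[0,0,0,0,0]}'
python3 -m inch '{"travel":[[0,0,0.0005],[0,0,0.001],[0,0,0.001],[0,0,0.001],[0,0,0.001]],"yaw":[0,0,0,0,0]}'
```

```text
time_s: 16.55
eef_pos: [0.558, -0.0042, 0.0331]
tool_rot: [3.14, -0.0, 1.428]
wrist_force: [-0.4, 0.3, -0.8]
width: 0.195
gripper_force: 58.8
time_s: 16.97
eef_pos: [0.5574, -0.0041, 0.0313]
tool_rot: [-3.141, -0.0, 1.428]
wrist_force: [-0.5, -0.4, -0.7]
width: 0.195
gripper_force: 58.8
```

```bash

python3 -m inch '{"travel":[[0,0,0.0005],[0,0,0.0005],[0,0,0.0005],[0,0,0.0005],[0,0,0.0005]],"yaw":[0,0,0,0,0]}'
python3 -m inch '{"travel":[[0,0,0.0005],[0,0,0.0005],[0,0,0.0005],[0,0,0.0005],[0,0,0.0005]],"yaw":[0,0,0,0,0]}'
python3 -m inch '{"travel":[[0,0,0.0005],[0,0,0.0005],[0,0,0.0005],[0,0,0.0005],[0,0,0.0005]],"yaw":[0,0,0,0,0]}'
```

```text
time_s: 17.38
eef_pos: [0.5575, -0.0042, 0.0308]
tool_rot: [-3.142, 0.0, 1.428]
wrist_force: [-0.4, 0.1, -0.0]
width: 0.196
gripper_force: 58.8
time_s: 17.8
eef_pos: [0.5575, -0.0042, 0.0303]
tool_rot: [-3.142, 0.0, 1.428]
wrist_force: [-0.2, -0.2, -0.5]
width: 0.193
gripper_force: 58.8
time_s: 18.22
eef_pos: [0.5576, -0.0041, 0.0301]
tool_rot: [3.141, -0.0, 1.428]
wrist_force: [-1.0, 0.6, 5.4]
width: 0.194
gripper_force: 59.5
```

Contact puts the pad top at about 15.5 mm, so it is about 2.5 mm low. I unload slightly and slide the shim in to just short of bearing.

```bash

python3 -m inch '{"travel":[[0,0,-0.0005],[-0.004,0,-0.0005],[-0.008,0,-0.0005],[-0.012,0,-0.0005],[-0.014,0,-0.0005]],"yaw":[0,0,0,0,0]}'
python3 -m inch '{"travel":[[-0.003,0,0],[-0.006,0,0],[-0.009,0,0],[-0.012,0,0],[-0.012,0,0]],"yaw":[0,0,0,0,0]}'
python3 - <<'E'
from h import *
to(.5436,-.106,.03,1.423)
p=arm.capture("side"); c=proj(p,[.545,-.09,.03]); print(c)
r,q=int(c[0]),int(c[1]); save(p,"s2.png",(r-50,r+50,q-65,q+65),6)
E
```

```text
time_s: 18.63
eef_pos: [0.5553, -0.0187, 0.0302]
tool_rot: [-3.141, 0.0, 1.428]
wrist_force: [-0.7, 0.2, -0.1]
width: 0.199
gripper_force: 58.9
time_s: 19.05
eef_pos: [0.5537, -0.0304, 0.0303]
tool_rot: [-3.141, 0.0, 1.428]
wrist_force: [0.0, -0.0, -0.9]
width: 0.192
gripper_force: 58.8
travel mm [-76.2   0.8   0.3] yaw deg 0.3 t 19.05
[np.float64(183.33877368246263), np.float64(225.0453256751427)]
```

View pics/s2.png

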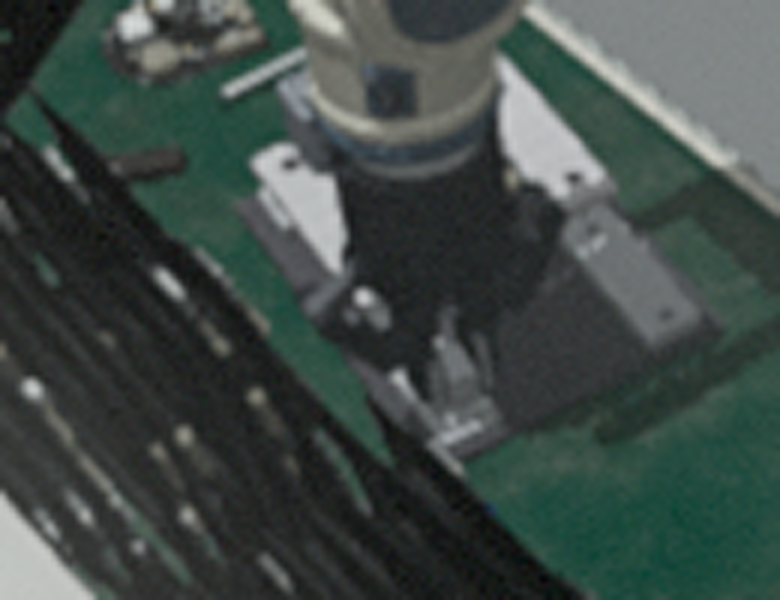

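```bash

python3 -m inch '{"travel":[[-0.002,0,0],[-0.004,0,0],[-0.005,0,0],[-0.005,0,0],[-0.005,0,0]],"yaw":[0,0,0,0,0]}'
python3 -m inch '{"travel":[[0,0,0],[0,0,0],[0,0,0],[0,0,0],[0,0,0]],"yaw":[0,0,0,0,0]}' 0.2
python3 -m inch '{"travel":[[0,0,-0.01],[0,0,-0.03],[0.01,0,-0.04],[0.03,0,-0.04],[0.045,0,-0.04]],"yaw":[0,0,0,0,0]}'
python3 - <<'E'
from h import *
to(.557,-.01,.02,1.423)
p=arm.capture("wrist"); save(p,"w6.png",k=1.4)
for th,z in (("shim",.0155),("shim_toe",.0155),("corner_back",.042),("corner_front",.042),("pad_back",.018)): print(th,[(np.round(m["at"]).tolist(),round(m["conf"],2),at_z(p,m["at"],z).round(4)[:2].tolist()) for m in arm.mark_of(p,th)[:3]])
E
```

```text
time_s: 19.52
eef_pos: [0.5531, -0.0349, 0.0303]
tool_rot: [-3.142, -0.0, 1.428]
wrist_force: [-0.1, -0.6, 0.1]
width: 0.197
gripper_force: 58.8
time_s: 19.93
eef_pos: [0.5531, -0.0348, 0.0304]
tool_rot: [3.142, -0.0, 1.428]
wrist_force: [0.2, 0.4, 0.1]
width: 0.597
gripper_force: 0.0
time_s: 20.35
eef_pos: [0.5607, 0.0108, 0.0721]
tool_rot: [3.139, -0.001, 1.427]
wrist_force: [0.6, -0.3, -0.7]
width: 0.601
gripper_force: 0.0
travel mm [-21.1  -0.8  52.1] yaw deg 0.2 t 20.35
shim [([289.0, 275.0], 0.85, [0.5544, -0.0343])]
shim_toe [([376.0, 274.0], 0.81, [0.5425, -0.1093])]
corner_back []
corner_front [([409.0, 106.0], 0.81, [0.4285, -0.094])]
pad_back []
```

View pics/w6.png

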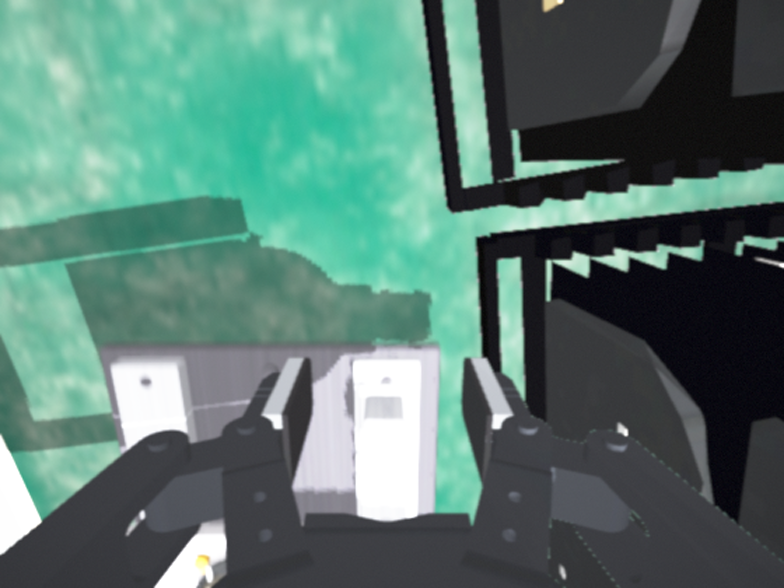

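The wrist view shows the shim flat and centred on the back pad. Its grip is at viewed pixels (383, 408), and it heads straight under the plate. I shut the fingers and go down behind its tail.

```bash

python3 -m inch '{"travel":[[0,-0.001,0],[0,-0.001,0],[0,-0.001,0.0],[0,-0.001,0.02],[0,-0.001,0.03]],"yaw":[0.2,0.2,0.2,0.2,0.2]}' -1
python3 -m inch '{"travel":[[-0.01,0,0.01],[-0.01,0,0.02],[-0.01,0,0.0215],[-0.01,0,0.022],[-0.01,0,0.022]],"yaw":[0,0,0,0,0]}'
python3 -c "
from h import *
to(.5573,-.0061,.02,1.423)"
```

```text
time_s: 21.07
eef_pos: [0.5583, 0.0095, 0.0395]
tool_rot: [-3.142, -0.0, 1.424]
wrist_force: [0.0, -0.0, 0.2]
width: -0.002
gripper_force: 0.0
time_s: 21.48
eef_pos: [0.5571, -0.0002, 0.0183]
tool_rot: [-3.141, -0.0, 1.424]
wrist_force: [0.4, 0.6, 0.3]
width: -0.002
gripper_force: 0.0
travel mm [-5.9  1.  -1.7] yaw deg 0.1 t 21.48
```

```bash

python3 -m inch '{"travel":[[-0.002,0.001,-0.001],[-0.004,0.001,-0.001],[-0.006,0.001,-0.001],[-0.008,0.001,-0.001],[-0.008,0.001,-0.001]],"yaw":[0,0,0,0,0]}'
python3 -m inch '{"travel":[[-0.001,0,0],[-0.002,0,0],[-0.002,0,0],[-0.002,0,0],[-0.002,0,0]],"yaw":[0,0,0,0,0]}'
python3 -m inch '{"travel":[[-0.0005,0,0],[-0.001,0,0],[-0.001,0,0],[-0.001,0,0],[-0.001,0,0]],"yaw":[0,0,0,0,0]}'
```

```text
time_s: 21.9
eef_pos: [0.5569, -0.0085, 0.0196]
tool_rot: [3.141, 0.0, 1.424]
wrist_force: [0.1, 0.5, 0.7]
width: -0.004
gripper_force: 0.0
time_s: 22.32
eef_pos: [0.5566, -0.0101, 0.0193]
tool_rot: [-3.142, -0.0, 1.425]
wrist_force: [-0.5, -0.3, -0.3]
width: 0.001
gripper_force: 0.0
time_s: 22.73
eef_pos: [0.5564, -0.0111, 0.0193]
tool_rot: [-3.142, 0.0, 1.425]
wrist_force: [-1.0, 0.6, 0.2]
width: 0.002
gripper_force: 0.0
```

```bash

for i in 1; do :; done
python3 -m inch '{"travel":[[-0.0005,0,0],[-0.001,0,0],[-0.0015,0,0],[-0.002,0,0],[-0.002,0,0]],"yaw":[0,0,0,0,0]}'
python3 -m inch '{"travel":[[-0.0005,0,0],[-0.001,0,0],[-0.001,0,0],[-0.001,0,0],[-0.001,0,0]],"yaw":[0,0,0,0,0]}'
python3 -m inch '{"travel":[[-0.0005,0,0],[-0.001,0,0],[-0.001,0,0],[-0.001,0,0],[-0.001,0,0]],"yaw":[0,0,0,0,0]}'
python3 -m inch '{"travel":[[-0.0005,0,0],[-0.001,0,0],[-0.001,0,0],[-0.001,0,0],[-0.001,0,0]],"yaw":[0,0,0,0,0]}'
```

```text
time_s: 23.15
eef_pos: [0.5561, -0.0132, 0.0193]
tool_rot: [-3.142, 0.0, 1.425]
wrist_force: [0.2, 0.1, 0.3]
width: -0.003
gripper_force: 0.0
time_s: 23.57
eef_pos: [0.556, -0.0141, 0.0194]
tool_rot: [3.142, 0.0, 1.425]
wrist_force: [0.5, 0.5, 0.1]
width: 0.002
gripper_force: 0.0
time_s: 23.98
eef_pos: [0.5559, -0.0151, 0.0194]
tool_rot: [3.142, -0.0, 1.425]
wrist_force: [-0.1, -0.1, 0.0]
width: 0.001
gripper_force: 0.0
time_s: 24.4
eef_pos: [0.5557, -0.0161, 0.0193]
tool_rot: [3.142, 0.0, 1.425]
wrist_force: [0.3, -0.1, 0.5]
width: -0.005
gripper_force: 0.0
```

```bash

python3 -m inch '{"travel":[[-0.0005,0,0],[-0.001,0,0],[-0.001,0,0],[-0.001,0,0],[-0.001,0,0]],"yaw":[0,0,0,0,0]}'
python3 -m inch '{"travel":[[-0.0005,0,0],[-0.001,0,0],[-0.001,0,0],[-0.001,0,0],[-0.001,0,0]],"yaw":[0,0,0,0,0]}'
python3 - <<'E'
from h import *
for n in("wrist","side"):
  p=arm.capture(n)
  for th,z in (("shim",.0155),("shim_toe",.0155)): print(n,th,[(np.round(m["at"]).tolist(),round(m["conf"],2),at_z(p,m["at"],z).round(4)[:2].tolist()) for m in arm.mark_of(p,th)[:2]])
print(arm.read_state()["wrist_force"])
E
```

```text
time_s: 24.82
eef_pos: [0.5555, -0.0171, 0.0193]
tool_rot: [-3.142, 0.0, 1.425]
wrist_force: [-0.3, 0.3, -0.6]
width: -0.002
gripper_force: 0.0
time_s: 25.23
eef_pos: [0.5554, -0.0181, 0.0193]
tool_rot: [-3.142, 0.0, 1.425]
wrist_force: [0.9, -0.3, -0.1]
width: 0.002
gripper_force: 0.2
wrist shim []
wrist shim_toe []
side shim []
side shim_toe []
[ 0.31989128  0.53307169 -0.20522391]
```

```bash

python3 -m inch '{"travel":[[-0.0005,0,0],[-0.001,0,0],[-0.001,0,0],[-0.001,0,0],[-0.001,0,0]],"yaw":[0,0,0,0,0]}' | grep -E 'eef|wrist'
python3 -m inch '{"travel":[[-0.0005,0,0],[-0.001,0,0],[-0.001,0,0],[-0.001,0,0],[-0.001,0,0]],"yaw":[0,0,0,0,0]}' | grep -E 'eef|wrist'
python3 - <<'E'
from h import *
p=arm.capture("wrist"); save(p,"w7.png",k=1.4)
E
```

```text
eef_pos: [0.5552, -0.019, 0.0193]
wrist_force: [0.6, 1.0, 0.5]
eef_pos: [0.5551, -0.02, 0.0194]
wrist_force: [0.3, 0.9, -0.6]
```

View pics/w7.png

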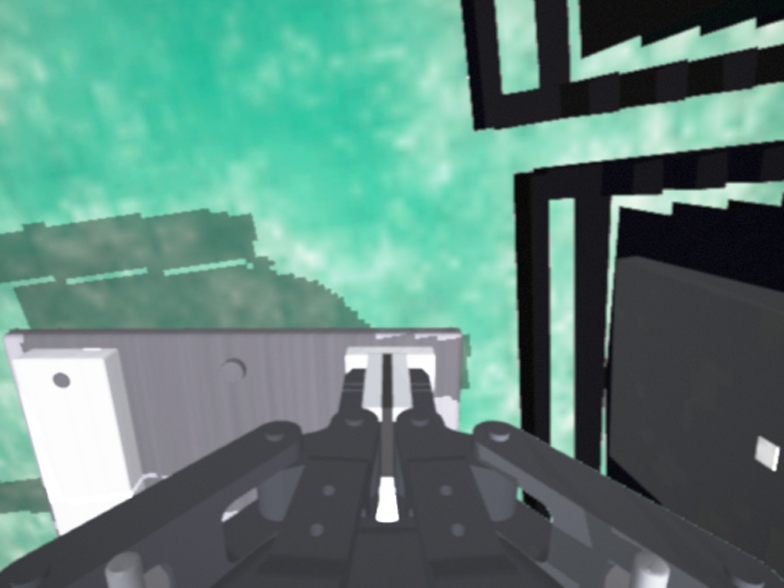

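The fingers hide the shim behind them; the pad end is at viewed row 350. The force is rising a little, so I go on in small steps with averaged readings.

```bash
cat >> h.py <<'E'
def avg(n=6):
    f=[]
    for _ in range(n): arm.capture("side"); s=arm.read_state(); f.append(s["wrist_force"])
    print("F",np.mean(f,0).round(2),"pos",s["eef_pos"].round(4),"t",round(s["time_s"],2))
E
python3 -c "from h import *; avg()"
python3 -m inch '{"travel":[[-0.0005,0,0],[-0.0005,0,0],[-0.0005,0,0],[-0.0005,0,0],[-0.0005,0,0]],"yaw":[0,0,0,0,0]}' | grep -E 'eef|wrist'
python3 -c "from h import *; avg()"
```

```text
F [0.04 1.72 0.14] pos [ 0.5551 -0.02    0.0193] t 26.72
eef_pos: [0.555, -0.0205, 0.0193]
wrist_force: [-0.4, 0.6, 0.3]
F [ 0.4   1.6  -0.21] pos [ 0.555  -0.0205  0.0193] t 27.43
```

```bash

python3 -m inch '{"travel":[[-0.0005,0,0],[-0.0005,0,0],[-0.0005,0,0],[-0.0005,0,0],[-0.0005,0,0]],"yaw":[0,0,0,0,0]}' | grep -E 'eef|wrist'
python3 -c "from h import *; avg()"
```

```text
eef_pos: [0.5549, -0.021, 0.0193]
wrist_force: [-0.4, 2.6, 0.3]
F [0.42 1.82 0.28] pos [ 0.5549 -0.021   0.0193] t 28.15
```

```bash

python3 -m inch '{"travel":[[-0.0005,0,0],[-0.0005,0,0],[-0.0005,0,0],[-0.0005,0,0],[-0.0005,0,0]],"yaw":[0,0,0,0,0]}' | grep -E 'eef|wrist'
python3 -c "from h import *; avg(10)"
```

```text
eef_pos: [0.5549, -0.0215, 0.0194]
wrist_force: [0.3, 2.1, 0.7]
F [0.21 2.49 0.11] pos [ 0.5549 -0.0215  0.0193] t 29.07
```

The push is now about 2.3 N, which is right. I back off, lift, and go over the back corner.

```bash

python3 -m inch '{"travel":[[0.003,0,0],[0.01,0,0],[0.01,0,-0.02],[0.01,0,-0.045],[0.01,0,-0.055]],"yaw":[0,0,0,0,0]}' | grep -E 'eef|wrist'
python3 -m inch '{"travel":[[-0.02,0,0],[-0.04,0,0],[-0.06,0,0],[-0.08,0,0],[-0.09,0,0]],"yaw":[0,0,0,0,0]}' | grep -E 'eef|wrist'
python3 -c "
from h import *
to(.5425,-.1085,.0435,1.423)"
```

```text
eef_pos: [0.5575, -0.0112, 0.0765]
wrist_force: [0.6, 0.5, 0.1]
eef_pos: [0.543, -0.1021, 0.0743]
wrist_force: [0.8, 0.4, 0.2]
travel mm [-6.4  0.5 30.8] yaw deg 0.1 t 29.9
```

```bash

python3 -m inch '{"travel":[[-0.006,0,0.01],[-0.006,0,0.02],[-0.006,0,0.027],[-0.006,0,0.03],[-0.006,0,0.03]],"yaw":[0,0,0,0,0]}' | grep -E 'eef|wrist'
python3 -m inch '{"travel":[[0,0,0.0005],[0,0,0.001],[0,0,0.001],[0,0,0.001],[0,0,0.001]],"yaw":[0,0,0,0,0]}' | grep -E 'eef|wrist'
python3 -m inch '{"travel":[[0,0,0.0005],[0,0,0.001],[0,0,0.001],[0,0,0.001],[0,0,0.001]],"yaw":[0,0,0,0,0]}' | grep -E 'eef|wrist'
```

```text
eef_pos: [0.5415, -0.1056, 0.0428]
wrist_force: [-0.1, 0.9, 0.2]
eef_pos: [0.5426, -0.1065, 0.0437]
wrist_force: [-0.1, 0.0, -0.4]
eef_pos: [0.5424, -0.1066, 0.0424]
wrist_force: [-0.3, -0.7, 0.5]
```

```bash

python3 -m inch '{"travel":[[0,0,0.0005],[0,0,0.001],[0,0,0.001],[0,0,0.001],[0,0,0.001]],"yaw":[0,0,0,0,0]}' | grep -E 'eef|wrist'
python3 -m inch '{"travel":[[0,0,0.0005],[0,0,0.0005],[0,0,0.0005],[0,0,0.0005],[0,0,0.0005]],"yaw":[0,0,0,0,0]}' | grep -E 'eef|wrist'
```

```text
eef_pos: [0.5425, -0.1066, 0.0416]
wrist_force: [-0.6, -0.4, 4.2]
eef_pos: [0.5425, -0.1066, 0.0415]
wrist_force: [-2.2, 0.3, 10.0]
```

It is firm at 10 N. I hold briefly, then lift clear.

```bash

python3 -m inch '{"travel":[[0,0,0],[0,0,0],[0,0,0],[0,0,0],[0,0,0]],"yaw":[0,0,0,0,0]}' | grep -E 'eef|wrist'
python3 -m inch '{"travel":[[0,0,-0.001],[0,0,-0.01],[0,0,-0.03],[0,0,-0.06],[0,0,-0.1]],"yaw":[0,0,0,0,0]}' | grep -E 'eef|wrist'
python3 -m inch '{"travel":[[0.02,0,-0.03],[0.05,0,-0.06],[0.08,0,-0.08],[0.08,0,-0.08],[0.08,0,-0.08]],"yaw":[0,0,0,0,0]}' | grep -E 'eef|wrist'
python3 - <<'E'
from h import *
p=arm.capture("wrist"); save(p,"w8.png",k=1.4)
for th,z in (("shim",.0155),("corner_back",.042),("corner_front",.042),("fixture",.018)): print(th,[(np.round(m["at"]).tolist(),round(m["conf"],2),at_z(p,m["at"],z).round(4)[:2].tolist()) for m in arm.mark_of(p,th)[:2]])
E
```

```text
eef_pos: [0.5425, -0.1066, 0.0415]
wrist_force: [-2.1, 0.1, 10.2]
eef_pos: [0.5404, -0.1061, 0.14]
wrist_force: [-0.8, -0.1, -1.0]
eef_pos: [0.5548, -0.0263, 0.2225]
wrist_force: [-0.7, -1.0, -0.8]
shim [([198.0, 276.0], 0.91, [0.5531, -0.0475])]
corner_back [([258.0, 280.0], 0.82, [0.548, -0.1086])]
corner_front [([259.0, 168.0], 0.75, [0.4274, -0.092])]
fixture [([288.0, 228.0], 0.58, [0.4796, -0.1504])]
```

View pics/w8.png

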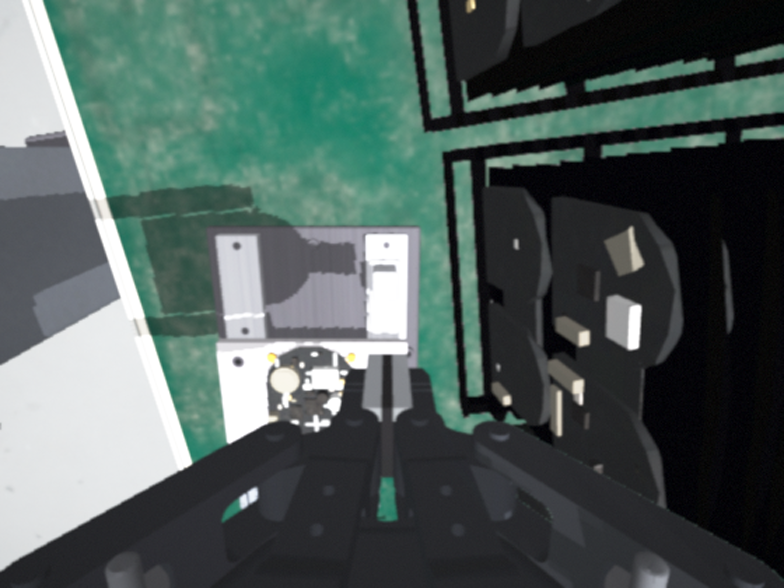

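The shim lies straight on the back pad, its grip at viewed pixels (385, 277), with its toe under the plate. The fixture hasn't moved and the robot is clear, so I'm handing in.

```bash
python3 -c "
from rig import arm
print(arm.sign_off())"
```

```text
the job is handed in; nothing more can be done
None
```

The back left corner was the soft one: I slid the steel shim in under its foot to a push of about 2.3 N and let go. Pressed again with 10 N the corner no longer gave, and I handed the job in; sign-off returned no verdict, and I had no direct reading that all four feet bear.

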